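# Lay the rolling pin in its cradle

## Robot

A 6-joint arm with a two-finger parallel gripper is mounted at the origin on the work surface. World frame = base frame: x ahead of the robot, y to its left, z up, the work surface at z = 0. Lengths are in mm, angles in rad, forces in N, time in s.
With the tool pointing down it reaches from about 275 to 1000 mm from the base axis. Payload 8.4 kg.
Tool frame: the origin (TCP) lies on the centre line of the jaws, within the pads' length; the fingertips stand 17 mm ahead of it and the grasp point (between the pads) lies 2 mm behind it (r.tcp_to_tips is the z of the fingertips in the tool frame, in mm); z points along the fingers, y is the direction in which the jaws open and shut (so a half turn about z gives the same grasp; the last joint's range is limited). The gripper opens to 85 mm and grips with 20 to 120 N. Pads are 22 mm wide; open, the fingers measure 114 mm over their backs; the gripper's body (76 mm by 85 mm) begins 54 mm behind the grasp point. The pads swing forward as they close: fully open they stand 13 mm farther back than shut.
Start: joints at [1.149, 0.353, 1.633, -0, 1.155, -0.002], TCP at [254.735, 570.735, 226.381] pointing down, gripper open.
Joint ranges: [-2.63, 2.63], [-0.92, 2.1], [0.06, 2.66], [-1.3, 4.44], [0, 2.69], [-3.02, 3.02]. Speed limits (rad/s): [2.22, 2.22, 2.79, 3.14, 3.14, 3.14].

## Interface

Orientations are given as [roll, pitch, yaw] about the fixed x, y, z axes, in that order (R = Rz(yaw) Ry(pitch) Rx(roll)).
In Python, from rig import r, cams, job gives the robot as it stands.
- The arm moves only by the tool drive_tool, never from a script. Its argument "deltas" is a list of rows, each a list of 4 numbers: the shift along the tool's x, y, z in cm, then the turn about the tool's z in rad. In form: [[x, y, z, roll], ...]. A call has 1 to 12 rows; each row shifts and turns the commanded pose from where the row before left it, along the tool's axes as they then stand; what a row does not reach is not made up. A row lasts 1/12 s, in which the tool goes at most 41.7 mm and 7.16 degrees, less where a joint would pass 70% of its speed; a pose out of reach is approached as far as the arm can. A call with a gripper value outside its range is refused whole. "jaw" is the closure, from 0 (fully open) to 1 (shut), set as the call begins (left out, the last holds). The fingers move at their own pace and stop on an object; "force" is the grip in N (left out, the last holds). Time passes only in rows, so rows that do not move let the fingers close. It gives the time, the measured TCP pose, the force and the opening at its end, in the units of the state.
- r.sense(): the state, without advancing time (a new reading comes with each control period).
- cams.grab_frame(name): name is "side" or "top"; returns (picture, depth): 420x560x3 uint8, red, green, blue; 420x560 float32, mm along the optical axis (not along the pixel's ray), 0 where there is no reading.
- cams.camera_params(name): a dict with "fx", "fy", "cx", "cy" (pixels), "R" (3x3) and "t" (3): a world point X has camera coordinates R X + t. Camera axes: x right, y down, z forward; pixel columns grow to the right and rows downward; lengths in mm; the calibration is good to about 2 mm. A picture is of the moment at which its call begins. camera_params takes no time and is no camera call.
- job.sign_off(): hands the job in, once; it reports no verdict.
The state is a dict: "clock": time; "qpos": joint angles; "qvel": joint speeds; "joint_efforts": joint torques, N m; "eef_pos": TCP position; "tcp_rot": TCP orientation; "contact_force": force on the tool from outside, world axes, zero at the start; "wrist_torque": the same for the moment, N m; "opening": opening from 0.0 (shut) to 1.0 (fully open).
Only numpy, scipy, OpenCV 4.12 (cv2) and the standard library are available. Lean on these libraries where they do the work, as an engineer would, in place of code of your own. Each camera call takes 0.05 s, during which the arm holds its last target. There are 200 camera calls.

## Task

Put the rolling pin (the thick one with a handle at each end) away in its wooden cradle: lay it along the cradle across both V-shaped rests, roughly centred, and let it settle into them before you let go, no dropping. Leave the slim plain pin where it lies.

Things in the scene. Friction and masses are not known exactly. Their poses are not given: they have to be found in the camera images.
- pin_center (a point): centre of the rolling pin, loose on the worktop, pale wood: barrel 48 mm in diameter, 240 mm long, with a 24 mm thick rounded handle at each end, 332 mm overall, about 0.3 kg. The point is on the axis, half-way along the barrel, 24 mm above the worktop at the start. Its x axis runs along the pin (ends alike); it can roll about it.
- cradle: pale plywood cradle, fixed: base 200 (its x) by 100 by 14 mm with two V rests at x = -80 and +80 mm (20 mm thick, 140 mm clear between). Each V opens upward, mouth 80 mm wide in y, flanks 35 deg from level, bottom 30 mm and rim 58 mm above the worktop. Origin: centre of the underside, z up. The pin lies along the cradle's x, barrel across both rests, its axis then 59 mm above the origin. Ends alike.
- slim_center (a point): centre of the slim plain pin, to be left alone: a bare pale wooden rod 24 mm in diameter and 280 mm long without handles, loose on the worktop, its axis 12 mm above it. Its x axis runs along the rod.
Mind the look-alikes: they are no part of the job. There is more than one size of the cradle; the job needs the smallest.

How it is judged:
By the outcome, as a careful person would: the job done as asked, in the order asked, and still so for the second after the job is handed in, with the robot touching nothing.
It also fails if it takes over 42 s, if anything falls off the work surface, if the arm or the gripper's body presses on something with over 40 N, if the wrist force passes 120 N, or if a joint passes its speed limit or range.

## Working session

There is one attempt and no reset: what is moved stays moved. The work goes in short steps, Python scripts to look and compute and a tool call to move; the robot and the scene stay as the last step left them, time stands still between calls to the robot, and variables do not carry over. Pictures are saved under pics/ and viewed, about 8 in all and at most 12, crops included, and the job is handed in when it is done.

Besides the shell and the picture viewer there is one more tool, called after ">>>" in YAML: its name, and indented under it one key for each argument. drive_tool: Moves the arm, as the interface text tells. Its arguments: {"type":"object","properties":{"deltas":{"type":"array"},"jaw":{"type":"number"},"force":{"type":"number"}},"required":["deltas"]}

```bash
mkdir -p pics; ls; python3 - <<'E'
from rig import r,cams,job
import cv2,numpy as np
for n in("top","side"):
    im,d=cams.grab_frame(n); p=cams.camera_params(n)
    cv2.imwrite(f"pics/{n}0.png",im[:,:,::-1]); np.savez(f"{n}0.npz",im=im,d=d,**p)
    print(n,{k:np.round(v,3).tolist() for k,v in p.items()},(d>0).mean())
print(r.sense())
E
```

```text
pics
top {'fx': 426.786, 'fy': 426.786, 'cx': 276.892, 'cy': 208.212, 'R': [[-0.001, -1.0, 0.023], [-0.987, -0.003, -0.161], [0.161, -0.023, -0.987]], 't': [-16.197, 419.709, 1065.022]} 0.9960331632653061
side {'fx': 402.797, 'fy': 402.797, 'cx': 283.994, 'cy': 208.974, 'R': [[0.966, -0.259, 0.001], [-0.203, -0.76, -0.617], [0.16, 0.596, -0.787]], 't': [-396.915, 99.973, 832.935]} 0.9956377551020408
{'clock': 0.1, 'qpos': array([ 1.14861427e+00,  3.53602238e-01,  1.63405778e+00, -3.80267234e-05,
        1.15521681e+00, -2.42092508e-03]), 'qvel': array([-0.00058795, -0.00208953, -0.00211277, -0.00010331, -0.00131011,
       -0.00110224]), 'joint_efforts': array([ 4.73302907e-05, -6.06359982e+01, -3.42820430e+01, -9.21755856e-06,
        3.99818702e-03,  6.76840642e-06]), 'eef_pos': array([254.5567216, 570.3299804, 225.7230303]), 'tcp_rot': array([-3.14030840e+00,  3.16612535e-05,  2.72184692e+00]), 'contact_force': array([ 1.33229828,  0.28568276, -0.15085192]), 'wrist_torque': array([-0.00712326, -0.02318117,  0.0116149 ]), 'opening': 1.0036078507225312}
```

View pics/top0.png

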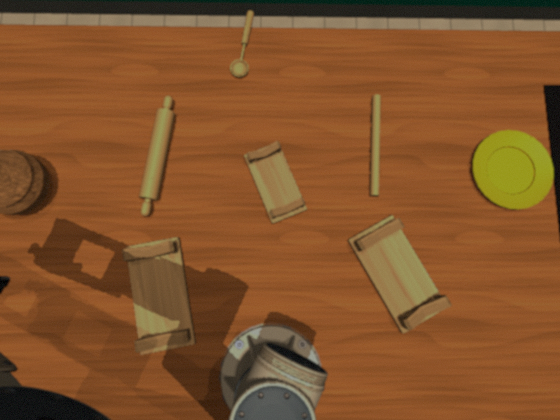

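View pics/side0.png

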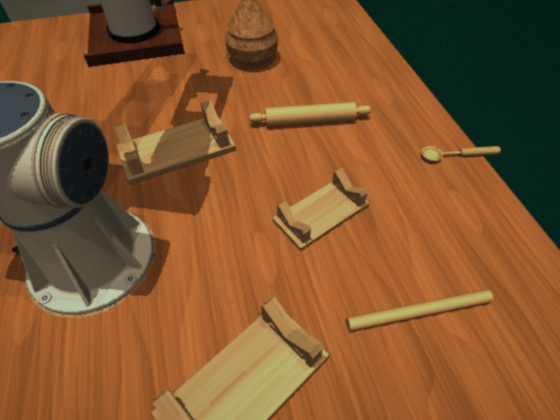

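Top view: rolling pin at about (158,155), the smallest cradle at (275,182), slim pin at (376,145). The larger cradles are at (160,295) and (400,272). Side view: pin at (310,115), small cradle at (321,210), slim pin at (420,310).

```bash
cat > h.py <<'E'
import numpy as np,cv2
def load(f): 
    z=np.load(f); return {k:z[k] for k in z}
def pts(z):
    v,u=np.mgrid[:420,:560]; d=z['d']
    c=np.stack([(u-z['cx'])/z['fx']*d,(v-z['cy'])/z['fy']*d,d],-1)
    return (c-z['t'])@z['R']          # R^T (c-t)
def ray(z,u,v):
    d=np.array([(u-z['cx'])/z['fx'],(v-z['cy'])/z['fy'],1])@z['R']
    return -z['R'].T@z['t'],d/np.linalg.norm(d)
def tri(a,b):
    (o1,d1),(o2,d2)=a,b
    s=np.linalg.lstsq(np.c_[d1,-d2],o2-o1,rcond=None)[0]
    p,q=o1+s[0]*d1,o2+s[1]*d2
    return (p+q)/2,np.linalg.norm(p-q)
def mask(z):
    h=cv2.cvtColor(z['im'],cv2.COLOR_RGB2HSV)
    return ((h[...,0]>=14)&(h[...,0]<=32)&(h[...,2]>60)&(h[...,1]>40)).astype(np.uint8)
def blob(z,u,v):
    n,l,s,c=cv2.connectedComponentsWithStats(cv2.morphologyEx(mask(z),cv2.MORPH_CLOSE,np.ones((3,3))))
    w=l[v-6:v+7,u-6:u+7].ravel(); w=w[w>0]
    k=np.bincount(w).argmax(); return l==k
def axis(m):
    v,u=np.nonzero(m); P=np.c_[u,v].astype(float); c=P.mean(0)
    e=np.linalg.svd(P-c,full_matrices=False)[2][0]; s=(P-c)@e
    return [c+e*s.min(),c+e*s.max(),c]
E
python3 - <<'E'
from h import *
T,S=load('top0.npz'),load('side0.npz')
for nm,a,b in(("pin",(158,155),(310,115)),("slim",(376,145),(420,310))):
    mt,ms=blob(T,*a),blob(S,*b)
    A,B=axis(mt),axis(ms)
    print(nm,mt.sum(),ms.sum(),np.round(A,1).tolist(),np.round(B,1).tolist())
    for i in 0,1,2:
        for j in ((2,) if i==2 else (0,1)):
            p,e=tri(ray(T,*A[i]),ray(S,*B[j]))
            print(i,j,p.round(1),round(e,1))
    for z,m in((T,mt),(S,ms)):
        P=pts(z)[m&(z['d']>0)]; print(' depth mean',P.mean(0).round(1),'z pct',np.percentile(P[:,2],[2,50,90,98]).round(1))
for nm,z,a in(("T",T,(275,182)),("S",S,(321,210))):
    m=blob(z,*a); P=pts(z)[m&(z['d']>0)]
    print('cradle',nm,m.sum(),P[:,2].min().round(),np.percentile(P[:,2],[50,98]).round(1))
    print(cv2.minAreaRect(P[:,:2].astype(np.float32)))
    cv2.imwrite(f'pics/m{nm}.png',mask(z)*255)
# depth-based cradle: all points 8..75 high near (cradle)
for nm,z in(("T",T),("S",S)):
    P=pts(z)
    c=P[182,275] if nm=="T" else P[210,321]
    Q=P[(z['d']>0)&(np.hypot(P[...,0]-c[0],P[...,1]-c[1])<150)&(P[...,2]>7)&(P[...,2]<75)]
    R=Q[Q[:,2]>25]
    print(nm,c.round(1),len(Q),cv2.minAreaRect(Q[:,:2].astype(np.float32)),'\n rims',len(R),cv2.minAreaRect(R[:,:2].astype(np.float32)),'base z',np.median(Q[Q[:,2]<22][:,2]),'top',np.percentile(R[:,2],[95,99]))
E
```

```text
pin 2385 2045 [[177.4, 97.3], [141.2, 215.1], [160.1, 153.6]] [[370.2, 109.2], [248.1, 117.8], [309.6, 113.5]]
0 0 [712.4 247.2  47.9] 2.4
0 1 [486.7 161.7 239.6] 268.1
1 0 [515.8 216.3 147.7] 308.4
1 1 [402.2 336.2  14.5] 3.1
2 2 [561.5 290.1  32.3] 4.9
 depth mean [564.7 289.   33.5] z pct [-2.8 40.1 47.7 49.9]
 depth mean [559.3 290.   31.9] z pct [-1.4 34.3 46.6 48.3]
slim 1246 2099 [[372.0, 93.1], [374.0, 196.1], [372.9, 142.4]] [[492.9, 294.4], [346.6, 324.1], [418.9, 309.4]]
0 0 [ 757.2 -285.2   -7.8] 2.8
0 1 [ 548.4 -270.1  146.4] 260.8
1 0 [ 507.3 -299.9  209.8] 223.6
1 1 [ 456.4 -274.6   10.1] 1.6
2 2 [ 605.2 -279.2   -1.1] 7.7
 depth mean [ 604.8 -276.2   14.7] z pct [-4.  19.5 24.1 26.2]
 depth mean [ 593.2 -285.8   19. ] z pct [-1.1 21.2 24.1 25.2]
cradle T 2975 -6.0 [14.  55.2]
((502.3335266113281, -15.601936340332031), (213.8897247314453, 122.12418365478516), 20.895490646362305)
cradle S 3784 -3.0 [14.1 54.9]
((502.7797546386719, 5.14825439453125), (233.2632293701172, 126.90459442138672), 21.813583374023438)
T [494.3 -11.4  10. ] 2790 ((490.15447998046875, 1.4102783203125), (201.00357055664062, 124.12802124023438), 22.374755859375) 
 rims 630 ((494.4768371582031, -9.7611083984375), (181.05978393554688, 90.94309997558594), 22.46077537536621) base z 13.421286502005191 top [56.52869383 59.12618596]
S [492.1 -14.   13.6] 3618 ((492.1330261230469, -11.613067626953125), (200.93914794921875, 101.79327392578125), 21.881277084350586) 
 rims 982 ((492.90325927734375, -11.149299621582031), (182.8129119873047, 91.16432189941406), 22.56373405456543) base z 13.501413408164652 top [55.90204238 57.58206265]
```

```bash
python3 - <<'E'
from h import *
from scipy.optimize import least_squares
T,S=load('top0.npz'),load('side0.npz')
for rad,nm,a,b,L in((24,"pin",(158,155),(310,115),105),(12,"slim",(376,145),(420,310),130)):
    Q=[];ax=[]
    for z,c in((T,a),(S,b)):
        P=pts(z); m=blob(z,*c)&(z['d']>0)&(P[...,2]>9)
        n,l,s,_=cv2.connectedComponentsWithStats(m.astype(np.uint8)); m=l==1+s[1:,4].argmax()
        ax.append(axis(m)); Q.append(P[m])
    for i in (0,1,2): print(nm,i,*[x.round(1) for x in tri(ray(T,*ax[0][i]),ray(S,*ax[1][i]))])
    def fit(P):
        c=P.mean(0)
        e=np.linalg.svd((P-c)[:,:2],full_matrices=False)[2][0]; th=np.arctan2(e[1],e[0])
        s0=(P-c)[:,:2]@e; mid=(np.percentile(s0,.5)+np.percentile(s0,99.5))/2; ln=np.ptp(s0)
        P=P[abs(s0-mid)<L]; c=c+np.r_[e*mid,0]
        def f(x):
            t=x[3]; n=np.array([-np.sin(t),np.cos(t)])
            return np.hypot((P[:,:2]-x[:2])@n,P[:,2]-x[2])-rad
        r=least_squares(lambda x:np.r_[f(x),(x[:2]-c[:2])@e],[c[0],c[1],rad,th],loss='soft_l1')
        return r.x.round(3),ln.round(1),np.median(abs(r.fun)).round(2)
    for P in Q+[np.vstack(Q)]: print('  fit',*fit(P))
for nm,z in(("T",T),("S",S)):
    P=pts(z)[(z['d']>0)]; e=np.array([np.cos(.391),np.sin(.391)]);n=np.array([-e[1],e[0]])
    w=P[:,:2]-[493,-10.5]; x,y=w@e,w@n
    k=(abs(x)<115)&(abs(y)<65)&(P[:,2]>24)&(P[:,2]<70)
    for sg in(-1,1):
        j=k&(x*sg>0); print(nm,sg,'x',np.percentile(x[j],[2,50,98]).round(1),'y',np.percentile(y[j],[1,99]).round(1),'z',np.percentile(P[j,2],[2,98]).round(1))
        bins=[np.median(P[j&(abs(y-c)<4),2]).round(1) for c in range(-40,41,10)];print('   profile',bins)
E
```

```text
pin 0 [726.6 277.2  23.6] 3.0
pin 1 [400.  326.7  23.4] 1.6
pin 2 [562.1 302.5  22.9] 0.6
  fit [562.273 302.051  23.645   2.989] 327.0 1.06
  fit [561.467 301.438  23.215   2.99 ] 327.8 1.01
  fit [561.988 301.697  23.476   2.99 ] 328.3 1.06
slim 0 [ 743.1 -290.4   10.2] 1.9
slim 1 [ 457.1 -273.7   10.4] 0.7
slim 2 [ 596.  -281.7    9.9] 0.3
  fit [ 597.055 -281.248   11.497    3.083] 280.0 1.09
  fit [ 595.621 -282.143   11.68     3.084] 280.4 0.62
  fit [ 596.046 -281.937   11.686    3.084] 281.7 0.75
T -1 x [-88.5 -79.4 -68.7] y [-44.2  45. ] z [27.9 57.6]
   profile [np.float64(54.3), np.float64(49.0), np.float64(43.4), np.float64(37.1), np.float64(31.3), np.float64(37.0), np.float64(43.5), np.float64(50.7), np.float64(54.5)]
T 1 x [70.9 79.2 91.3] y [-44.4  45. ] z [26.  58.6]
   profile [np.float64(54.8), np.float64(50.4), np.float64(43.2), np.float64(35.5), np.float64(31.2), np.float64(35.6), np.float64(42.1), np.float64(50.5), np.float64(54.3)]
S -1 x [-90.8 -84.  -71. ] y [-46.   42.7] z [24.7 57.2]
   profile [np.float64(53.1), np.float64(49.5), np.float64(41.6), np.float64(35.2), np.float64(30.4), np.float64(35.9), np.float64(42.6), np.float64(49.6), np.float64(54.6)]
S 1 x [68.4 74.6 89.6] y [-45.6  42.7] z [24.4 57. ]
   profile [np.float64(52.0), np.float64(48.1), np.float64(39.5), np.float64(34.7), np.float64(30.7), np.float64(36.0), np.float64(42.0), np.float64(49.4), np.float64(51.6)]
```

>>> drive_tool:
  deltas:
    - [0,0,0,-0.09]
    - [0,0,0,-0.09]
    - [0,0,0,-0.088]
    - [-2.6,-1.6,0,0]
    - [-2.6,-1.6,0,0]
    - [-2.6,-1.6,0,0]
    - [-2.6,-1.6,0,0]
    - [-2.6,-1.6,0,0]
    - [-2.6,-1.6,0,0]
    - [-2.6,-1.6,0,0]
    - [-2.6,-1.6,0,0]
    - [-2.6,-1.6,0,0]
  jaw: 0
  force: 50

```text
clock: 1.1
eef_pos: [465.0, 391.7, 226.1]
tcp_rot: [-3.141, -0.0, 2.99]
contact_force: [0.7, 0.4, 0.8]
opening: 0.995
```

```bash
cat > go.py <<'E'
import sys,numpy as np
from rig import r
from scipy.spatial.transform import Rotation as Ro
def go(x,y,z,yaw):
    s=r.sense(); R=Ro.from_euler('xyz',s['tcp_rot'])
    d=R.inv().apply(np.array([x,y,z])-s['eef_pos'])/10
    dy=-(((yaw-s['tcp_rot'][2])+np.pi)%(2*np.pi)-np.pi)
    print('t',round(s['clock'],2),'pos',s['eef_pos'].round(1),'rpy',s['tcp_rot'].round(4),'F',s['contact_force'].round(1),'open',round(s['opening'],3),'q6',s['qpos'][5].round(2))
    print('tool delta cm',d.round(2),'turn',round(dy,4))
go(*map(float,sys.argv[1:5]))
E
python3 go.py 562.5 301.8 120 2.990
```

```text
t 1.1 pos [465.  391.7 226.1] rpy [-3.1412e+00 -5.0000e-04  2.9898e+00] F [0.7 0.4 0.8] open 0.995 q6 -0.72
tool delta cm [-11.    -7.41  10.6 ] turn -0.0002
```

>>> drive_tool:
  deltas:
    - [-2.5,-1.6,1.0,0]
    - [-2.5,-1.6,2.0,0]
    - [-2.5,-1.6,2.5,0]
    - [-2.0,-1.5,2.5,0]
    - [-1.0,-0.8,2.0,0]
    - [0,0,0,0]
    - [0,0,0,0]

```text
clock: 1.68
eef_pos: [556.6, 306.0, 125.0]
tcp_rot: [-3.14, -0.003, 2.988]
contact_force: [-0.5, 1.2, 0.1]
opening: 1.001
```

```bash
python3 go.py 562.5 301.8 22 2.990
```

```text
t 1.68 pos [556.6 306.  125. ] rpy [-3.1398e+00 -2.7000e-03  2.9882e+00] F [-0.5  1.2  0.1] open 1.001 q6 -0.92
tool delta cm [-0.67 -0.31 10.3 ] turn -0.0018
```

>>> drive_tool:
  deltas:
    - [-0.4,-0.2,1.0,0]
    - [-0.2,-0.1,2.0,0]
    - [0,0,2.0,0]
    - [0,0,2.0,0]
    - [0,0,1.5,0]
    - [0,0,1.0,0]
    - [0,0,0.7,0]
    - [0,0,0,0]
    - [0,0,0,0]
    - [0,0,0,0]

```text
clock: 2.52
eef_pos: [563.5, 303.6, 25.5]
tcp_rot: [3.141, 0.001, 2.99]
contact_force: [0.5, -0.6, 0.5]
opening: 1.002
```

```bash
python3 go.py 562.5 301.8 22 2.990
```

```text
t 2.52 pos [563.5 303.6  25.5] rpy [3.1406e+00 1.4000e-03 2.9900e+00] F [ 0.5 -0.6  0.5] open 1.002 q6 -0.93
tool delta cm [ 0.07 -0.2   0.35] turn -0.0
```

>>> drive_tool:
  deltas:
    - [0.07,-0.2,0.3,0]
    - [0,0,0,0]
    - [0,0,0,0]

```text
clock: 2.77
eef_pos: [561.9, 301.1, 21.7]
tcp_rot: [3.141, 0.0, 2.99]
contact_force: [0.0, 0.5, 0.1]
opening: 1.003
```

>>> drive_tool:
  deltas:
    - [0,0,0,0]
    - [0,0,0,0]
    - [0,0,0,0]
    - [0,0,0,0]
    - [0,0,0,0]
    - [0,0,0,0]
    - [0,0,0,0]
    - [0,0,0,0]
  jaw: 1
  force: 50

```text
clock: 3.43
eef_pos: [561.8, 300.8, 22.2]
tcp_rot: [-3.141, 0.0, 2.99]
contact_force: [-1.2, -3.5, 8.5]
opening: 0.512
```

```bash
python3 go.py 562.5 301.8 22 2.990
```

```text
t 3.43 pos [561.8 300.8  22.2] rpy [-3.141  0.     2.99 ] F [-1.2 -3.5  8.5] open 0.512 q6 -0.93
tool delta cm [-0.05  0.11  0.02] turn 0.0
```

>>> drive_tool:
  deltas:
    - [0,0,0,0]
    - [0,0,0,0]
    - [0,0,-0.5,0]
    - [0,0,-1.0,0]
    - [0,0,-2.0,0]
    - [0,0,-2.5,0]
    - [0,0,-2.5,0]
    - [0,0,-2.0,0]
    - [0,0,-1.0,0]
    - [0,0,0,0]
    - [0,0,0,0]
    - [0,0,0,0]

```text
clock: 4.43
eef_pos: [560.9, 300.8, 135.0]
tcp_rot: [-3.14, -0.002, 2.99]
contact_force: [-0.1, 0.6, -3.2]
opening: 0.514
```

```bash
python3 go.py 493 -10.8 130 3.533; python3 - <<'E'
from rig import cams
import cv2,numpy as np
o=[]
for n in("top","side"):
    im,d=cams.grab_frame(n); np.savez(f"{n}1.npz",im=im,d=d,**cams.camera_params(n))
    o.append(cv2.resize(im[40:240,60:340] if n=="top" else im[20:220,180:460],(400,286),interpolation=2))
cv2.imwrite("pics/lift.png",np.hstack(o)[:,:,::-1])
E
```

```text
t 4.43 pos [560.9 300.8 135. ] rpy [-3.1403e+00 -1.8000e-03  2.9898e+00] F [-0.1  0.6 -3.2] open 0.514 q6 -0.93
tool delta cm [  2.   -31.82   0.54] turn -0.5432
```

View pics/lift.png

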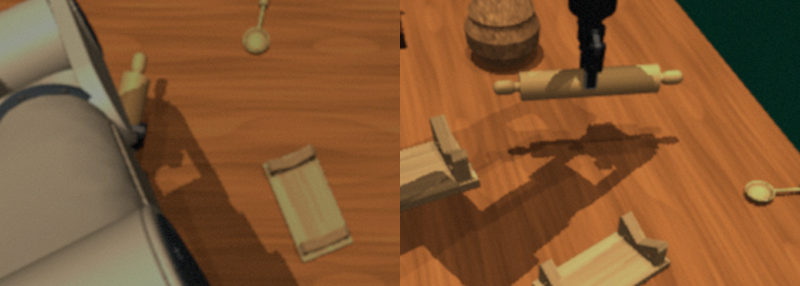

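The pin is lifted, level, and held near the middle: in the crop the barrel ends are at (520,85) and (660,77), and the fingers at (593,70). Next I'll measure the pin relative to the tool.

```bash
cat > held.py <<'E'
import sys
from h import *
from rig import r
from scipy.optimize import least_squares
def held(f,c,yaw,zlo):
    z=load(f); P=pts(z); e=np.array([np.cos(yaw),np.sin(yaw)]); n=np.array([-e[1],e[0]])
    w=P[...,:2]-np.array(c[:2]); x,y=w@e,w@n
    m=(mask(z)>0)&(z['d']>0)&(abs(x)<185)&(abs(y)<38)&(abs(P[...,2]-c[2])<32)&(P[...,2]>zlo)
    Q=P[m]; xs=x[m]
    B=Q[(abs(xs)<108)&(abs(xs)>25)]
    def g(v):
        t=v[3]; nn=np.array([-np.sin(t)*np.cos(v[4]),np.cos(t)*np.cos(v[4]),0]); d=np.array([np.cos(t)*np.cos(v[4]),np.sin(t)*np.cos(v[4]),np.sin(v[4])])
        return np.linalg.norm(np.cross(B-v[:3],d),axis=1)-24
    k=least_squares(lambda v:np.r_[g(v),(v[:2]-c[:2])@e],[*c,yaw,0],loss='soft_l1').x
    a=np.percentile(xs,[.3,99.7])
    print(f,'n',len(B),'axis pt',k[:3].round(1),'yaw',k[3].round(4),'tilt',k[4].round(4),'ends along',a.round(1),'mid',a.mean().round(1),'len',np.ptp(a).round(1),'across',((k[:2]-c[:2])@n).round(1),'res',np.median(abs(g(k))).round(2))
E
python3 -c "
from held import *
held('side1.npz',[560.9,300.8,137],2.99,60)"
```

```text
side1.npz n 1347 axis pt [561.  301.5 135.6] yaw 2.9898 tilt 0.0032 ends along [-160.8  160.9] mid 0.0 len 321.7 across -0.7 res 0.91
```

>>> drive_tool:
  deltas:
    - [0,0,0,-0.09]
    - [0,0,0,-0.09]
    - [0,0,0,-0.09]
    - [0,0,0,-0.09]
    - [0,0,0,-0.09]
    - [0,0,0,-0.093]
    - [1.0,-1.45,0,0]
    - [2.0,-2.9,0,0]
    - [2.0,-2.9,0,0]
    - [2.0,-2.9,0,0]
    - [2.0,-2.9,0,0]
    - [2.0,-2.9,0,0]

```text
clock: 5.53
eef_pos: [519.7, 110.3, 135.3]
tcp_rot: [3.141, -0.002, -2.75]
contact_force: [0.2, -0.4, -2.2]
opening: 0.513
```

>>> drive_tool:
  deltas:
    - [2.0,-2.9,0,0]
    - [2.0,-2.9,0,0]
    - [1.5,-2.2,0,0]
    - [0.7,-1.0,0,0]
    - [0,0,0,0]
    - [0,0,0,0]
    - [0,0,0,0]

```text
clock: 6.12
eef_pos: [498.2, 5.8, 136.1]
tcp_rot: [3.141, 0.0, -2.75]
contact_force: [-0.0, -0.3, -2.4]
opening: 0.509
```

```bash
python3 go.py 493 -10.8 130 3.533
```

```text
t 6.12 pos [498.2   5.8 136.1] rpy [ 3.1411  0.     -2.7504] F [-0.  -0.3 -2.4] open 0.509 q6 -1.95
tool delta cm [ 1.11 -1.33  0.61] turn -0.0002
```

>>> drive_tool:
  deltas:
    - [0.5,-0.6,0.5,0]
    - [0.6,-0.7,1.0,0]
    - [0,0,1.0,0]
    - [0,0,0.8,0]
    - [0,0,0,0]
    - [0,0,0,0]
    - [0,0,0,0]

```text
clock: 6.7
eef_pos: [492.9, -11.1, 103.3]
tcp_rot: [3.141, -0.0, -2.75]
contact_force: [0.0, -0.0, -2.3]
opening: 0.509
```

```bash
python3 go.py 493 -10.8 58 3.533; python3 - <<'E'
from rig import cams,r
import cv2,numpy as np
o=[]
for n in("top","side"):
    im,d=cams.grab_frame(n); np.savez(f"{n}2.npz",im=im,d=d,**cams.camera_params(n))
    o.append(cv2.resize(im[80:280,160:440] if n=="top" else im[100:300,180:460],(400,286),interpolation=2))
cv2.imwrite("pics/above.png",np.hstack(o)[:,:,::-1])
from held import held
p=r.sense()['eef_pos']
held('side2.npz',[p[0],p[1],p[2]+1],3.533,64)
E
```

```text
t 6.7 pos [492.9 -11.1 103.3] rpy [ 3.1415e+00 -2.0000e-04 -2.7503e+00] F [ 0.  -0.  -2.3] open 0.509 q6 -1.99
tool delta cm [-0.02  0.02  4.53] turn -0.0001
side2.npz n 1281 axis pt [492.7 -10.  104.8] yaw 3.5334 tilt 0.0008 ends along [-159.3  163.7] mid 2.2 len 323.0 across -1.3 res 0.6
```

View pics/above.png

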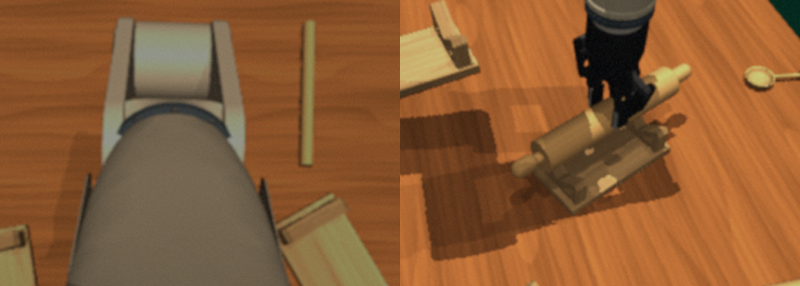

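The crop from the side camera shows the pin over the small cradle and parallel to it, with handles at (525,165) and (685,72). The measured axis is within about 2 mm of target in position. I'll lower it gently.

>>> drive_tool:
  deltas:
    - [0,0,0.7,0]
    - [0,0,1.0,0]
    - [0,0,1.0,0]
    - [0,0,0.7,0]
    - [0,0,0.4,0]
    - [0,0,0.2,0]
    - [0,0,0.1,0]
    - [0,0,0,0]
    - [0,0,0,0]
    - [0,0,0,0]

```text
clock: 7.63
eef_pos: [493.0, -11.3, 62.7]
tcp_rot: [-3.141, 0.001, -2.75]
contact_force: [-0.3, 0.5, -2.9]
opening: 0.511
```

```bash
python3 go.py 493 -10.8 57.5 3.533
```

```text
t 7.63 pos [493.  -11.3  62.7] rpy [-3.1413e+00  6.0000e-04 -2.7504e+00] F [-0.3  0.5 -2.9] open 0.511 q6 -1.99
tool delta cm [-0.02  0.04  0.52] turn -0.0002
```

>>> drive_tool:
  deltas:
    - [0,0,0.1,0]
    - [0,0,0.1,0]
    - [0,0,0.1,0]
    - [0,0,0.05,0]
    - [0,0,0,0]
    - [0,0,0,0]

```text
clock: 8.13
eef_pos: [492.7, -11.2, 58.8]
tcp_rot: [3.142, -0.0, -2.75]
contact_force: [-1.0, -0.5, -3.6]
opening: 0.51
```

>>> drive_tool:
  deltas:
    - [0,0,0.1,0]
    - [0,0,0,0]
    - [0,0,0,0]

```text
clock: 8.38
eef_pos: [492.8, -11.2, 57.9]
tcp_rot: [-3.142, 0.0, -2.75]
contact_force: [-0.6, -0.2, -2.2]
opening: 0.511
```

>>> drive_tool:
  deltas:
    - [0,0,0.1,0]
    - [0,0,0,0]
    - [0,0,0,0]

```text
clock: 8.63
eef_pos: [493.0, -11.4, 57.5]
tcp_rot: [-3.141, 0.0, -2.75]
contact_force: [-1.9, -2.0, 7.1]
opening: 0.508
```

>>> drive_tool:
  deltas:
    - [0,0,0.05,0]
    - [0,0,0,0]
    - [0,0,0,0]
    - [0,0,0,0]

```text
clock: 8.97
eef_pos: [493.1, -11.5, 57.4]
tcp_rot: [-3.141, 0.001, -2.75]
contact_force: [-3.9, -1.6, 12.9]
opening: 0.507
```

```bash
python3 go.py 493 -10.8 57.5 3.533; python3 - <<'E'
from rig import cams,r
import cv2,numpy as np
im,d=cams.grab_frame("side"); np.savez("side3.npz",im=im,d=d,**cams.camera_params("side"))
cv2.imwrite("pics/seat.png",cv2.resize(im[130:270,240:420],(720,560),interpolation=2)[:,:,::-1])
from held import held
p=r.sense()['eef_pos']
held('side3.npz',[p[0],p[1],p[2]+1],3.533,60)
E
```

```text
t 8.97 pos [493.1 -11.5  57.4] rpy [-3.1410e+00  5.0000e-04 -2.7502e+00] F [-3.9 -1.6 12.9] open 0.507 q6 -1.99
tool delta cm [-0.02  0.07 -0.01] turn -0.0
side3.npz n 1072 axis pt [492.7 -10.5  58.7] yaw 3.5325 tilt 0.0002 ends along [-158.9  162.8] mid 2.0 len 321.7 across -1.1 res 0.7
```

View pics/seat.png

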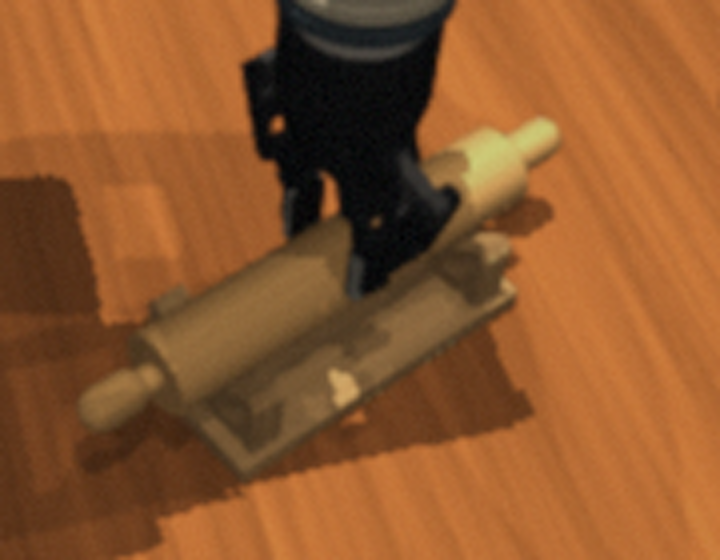

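The pin is seated on both rests, level, with its axis at 58.7 mm and wrist contact felt. In the crop the barrel runs from about (165,370) to (510,165). Releasing.

>>> drive_tool:
  deltas:
    - [0,0,0,0]
    - [0,0,0,0]
    - [0,0,0,0]
  force: 20

```text
clock: 9.27
eef_pos: [493.1, -11.5, 57.4]
tcp_rot: [-3.141, 0.001, -2.75]
contact_force: [-3.7, -1.4, 12.8]
opening: 0.51
```

>>> drive_tool:
  deltas:
    - [0,0,0,0]
    - [0,0,0,0]
    - [0,0,0,0]
    - [0,0,0,0]
    - [0,0,0,0]
    - [0,0,0,0]
    - [0,0,0,0]
    - [0,0,0,0]
  jaw: 0

```text
clock: 9.93
eef_pos: [492.7, -11.2, 56.3]
tcp_rot: [3.142, -0.0, -2.75]
contact_force: [-1.1, 0.2, 0.9]
opening: 0.999
```

>>> drive_tool:
  deltas:
    - [0,0,-0.5,0]
    - [0,0,-1,0]
    - [0,0,-2,0]
    - [0,0,-3,0]
    - [0,0,-3,0]
    - [0,0,-3,0]
    - [0,0,-2,0]
    - [0,0,-1,0]
    - [0,0,0,0]

```text
clock: 10.68
eef_pos: [494.1, -11.3, 214.2]
tcp_rot: [-3.14, 0.004, -2.75]
contact_force: [0.6, 0.5, 0.6]
opening: 0.999
```

>>> drive_tool:
  deltas:
    - [0,1.5,0,0]
    - [0,3,0,0]
    - [0,3,0,0]
    - [0,3,0,0]
    - [0,3,0,0]
    - [0,3,0,0]
    - [0,3,0,0]
    - [0,3,0,0]
    - [0,1.5,0,0]
    - [0,0,0,0]
    - [0,0,0,0]
    - [0,0,0,0]

```text
clock: 11.68
eef_pos: [401.0, 209.9, 210.6]
tcp_rot: [-3.141, -0.001, -2.75]
contact_force: [0.6, -0.2, -0.1]
opening: 1.0
```

```bash
python3 - <<'E'
from rig import cams,r
import cv2,numpy as np
from h import *
o=[]
for n in("top","side"):
    im,d=cams.grab_frame(n); np.savez(f"{n}4.npz",im=im,d=d,**cams.camera_params(n)); o.append(cv2.resize(im,(400,300),interpolation=cv2.INTER_AREA))
cv2.imwrite("pics/end.png",np.hstack(o)[:,:,::-1])
from held import held
for f in('top4.npz','side4.npz'): held(f,[493,-10.8,59],3.533,60)
print(r.sense()['contact_force'],r.sense()['clock'])
z=load('side4.npz'); P=pts(z); A=axis(blob(z,420,310)&(P[...,2]>9)); print('slim side axis',np.round(A,1).tolist())
z=load('side0.npz'); P=pts(z); A=axis(blob(z,420,310)&(P[...,2]>9)); print('before',np.round(A,1).tolist())
E
```

```text
top4.npz n 1203 axis pt [492.9 -10.6  58.7] yaw 3.5337 tilt -0.0 ends along [-161.9  159.5] mid -1.2 len 321.4 across -0.2 res 0.94
side4.npz n 1445 axis pt [492.8 -10.4  58.7] yaw 3.5336 tilt 0.0008 ends along [-158.8  162.2] mid 1.7 len 321.0 across -0.4 res 0.68
[ 0.20485112 -0.1926338   0.32395549] 11.7833
slim side axis [[491.4, 294.2], [346.9, 323.5], [418.5, 309.0]]
before [[491.5, 294.3], [347.1, 323.4], [418.5, 309.0]]
```

View pics/end.png

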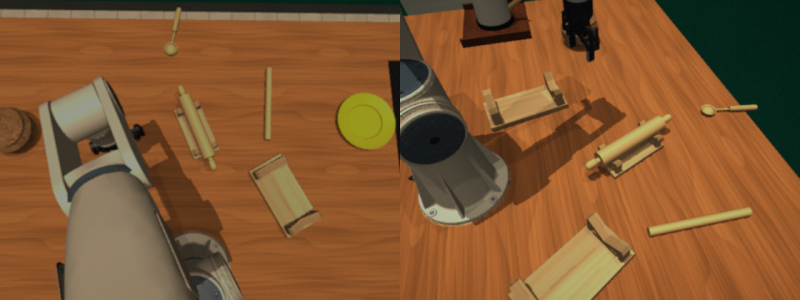

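The final view shows the pin lying across both rests of the small cradle (top view about (197,128), side view about (630,145)). The arm is clear and the slim pin hasn't moved.

```bash
python3 -c "
from rig import job
print(job.sign_off())"
```

```text
the job is handed in; nothing more can be done
None
```

The rolling pin is in the smallest cradle and the job is handed in at about 11.8 s. I gripped it at mid-barrel, lowered it until the wrist felt the rests (about 13 N), then released it and moved the arm clear.

**Last checks, both cameras, after release:**
- **Seating:** the pin's axis is at 58.7 mm (59 expected), with no measurable tilt.
- **Position:** the pin is within 0.5 mm of the cradle's centre line across and about 2 mm along. Its direction is 3.534 rad against 3.533 for the cradle.
- **Slim pin:** it has not moved, to within 0.2 pixel in the side view.
- **Robot:** the gripper is touching nothing, with the wrist force at about zero.

**Two readings were off:**
- **Along-pin centre:** the cameras differ by about 3 mm (-1.2 against +1.7 mm), which is about what the calibration allows.
- **Overall length:** it measured 321 mm in the final views instead of 332, because the height filter and percentile cut trim the rounded handle ends.

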